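# Open the shell calliper to its next size hole

## Task

The shell calliper is locked one size too small for the tortoise shell. Press its red spring button in and slide the tube that carries the moving jaw outwards until the button pops out fully in the next hole, the one in the brass plate; stop gently there without forcing the button against the edge of the hole, and let go. Leave the things around it where they are.

Things in the scene. Friction and masses are not known exactly. Their poses are not given: they have to be found in the camera images.
- calliper: Calliper's fixed part: wooden base board 100 (x) by 330 (y) by 15 mm that cannot move, with a dark steel tail post 107 mm high at y = -133 mm holding a level square steel bar along y, its axis 75 mm above the table. Origin: on the table under the button. +y: the way the tube slides out; +x: the side where button and jaws stick out. Position and yaw differ from start to start.
- button_seat (a point): Fixed point on the tube's axis at the button, which stays there. Axes as the calliper's. The tube here is 30 mm wide (x) and 30 mm high; a gripper from above, closing along x, can pinch it and so press the button in, on the +x side. To either side 65 mm of tube are free. Below the tube: a rest narrower than the tube, and the base board 45 mm down.
- slide_tube (a joint): How far the tube has slid out, m: 0 in the first hole at the start (play 1 mm), growing to +y, end stop 0.095. A square aluminium tube, 202 mm long, walls 2 mm, friction about 3 to 5 N. In its +x side are two holes 14 mm wide: the first is around the button at the start, the next lies towards -y.
- first_hole (a point): Point on the tube's axis at its first hole; moves with the tube. The next hole is in a brass plate 60 mm long, on the same side of the tube, towards -y. The plate is adjustable in slots and set anew each time: the holes are anywhere from 54 to 76 mm apart, to be found by eye and feel.
- lock_button (a joint): How far the red button is pressed in, m: 0 fully out, growing as pressed (to -x). Sprung: 2 N when out, about 6 N when in. Out, it stands through a hole 6.5 mm proud of the tube's side and locks the tube. Pressed flush (0.0065), its dome lets the sliding hole edge ride over it (about 10 N of pull); then the wall keeps it in (0.0085) until the next hole lets it pop out and stop the tube.
- button_tip (a point): The tip of the red button's dome (12 mm in diameter, round). As it rises into the next hole the dome first helps the tube along (up to 8 N less pull); once the button has popped out in the next hole, pulling the tube on only loads the button against the hole's edge: more than 18 N on it damages it, and running into it much faster than 15 mm/s can too.
- fixed_jaw (a point): Middle of the fixed jaw, an aluminium blade 6 mm thick (y) and 30 mm high, from the tail post out to 147 mm on the +x side.
- moving_jaw (a point): Middle of the moving jaw, a like blade at the tube's +y end, 87 mm from the first hole, reaching out to 142 mm on the +x side.
- tortoise_shell: Bystander: empty brown tortoise shell, about 160 by 205 mm, 88 mm high, loose, origin under its centre.
- canister: Bystander: steel canister 90 mm in diameter, 130 mm high, loose, origin under its centre.
- wipes_tub: Bystander: white tub with a yellow label, 90 mm in diameter, 170 mm high, loose, origin under its centre.
- vial: Bystander: small amber vial 26 mm in diameter, 55 mm high, loose, standing on the table between the jaws, origin under its centre.
- gauge_block: Bystander: steel gauge block 28 by 45 mm, 28 mm high, loose, on the table between the jaws, origin under its centre.
- tag_reader: Bystander: grey hand-held tag reader, 70 by 170 mm, 32 mm high, loose, origin under its centre.

How it is judged:
By the outcome, as a careful person would: the job done as asked, in the order asked, and still so for the second after the job is handed in, with the robot touching nothing.
It also fails if it takes over 42 s, if anything falls off the work surface, if the arm or the gripper's body presses on something with over 40 N, if the wrist force passes 120 N, or if a joint passes its speed limit or range.

## Robot

A 6-joint arm with a two-finger parallel gripper is mounted at the origin on the work surface. World frame = base frame: x ahead of the robot, y to its left, z up, the work surface at z = 0. Lengths are in mm, angles in rad, forces in N, time in s.
With the tool pointing down it reaches from about 350 to 775 mm from the base axis. Payload 7.3 kg.
Tool frame: the origin (TCP) lies between the finger pads; the fingertips stand ahead of it and the grasp point (between the pads) lies 6 mm ahead of it (arm.tips_ahead is the z of the fingertips in the tool frame, in mm); z points along the fingers, y is the direction in which the jaws open and shut (so a half turn about z gives the same grasp; the last joint's range is limited). The gripper opens to 92 mm and grips with 3 to 60 N. Pads are 19 mm wide; open, the fingers measure 130 mm over their backs; the gripper's body (75 mm by 190 mm) begins 47 mm behind the grasp point.
Start: joints at [-1.438, 0.342, 1.524, -0, 1.275, -0.146], TCP at [144.503, -504.742, 214.741] pointing down, gripper open.
Joint ranges: [-2.53, 2.53], [-0.77, 2.02], [0.04, 2.7], [-1, 4.14], [0.28, 2.66], [-3.11, 3.11]. Speed limits (rad/s): [2.57, 2.57, 3.14, 3.14, 3.14, 3.14].

## Interface

Orientations are given as a 3x3 rotation matrix whose columns are the frame's x, y, z axes.
In Python, from station import arm gives the robot as it stands.
- The arm moves only by the tool jog_arm, never from a script. Its argument "plan" is a list of rows, each a list of 2 entries, a list of its own where there are three numbers: the shift along the tool's x, y, z in cm, then the turn about the tool's z in rad. A call has 1 to 8 rows; each row is the pose to reach, as a shift and turn from the pose commanded when the call began, along the tool's axes at that moment; what a row does not reach only later rows make up. A row lasts 1/12 s, in which the tool goes at most 41.7 mm and 7.16 degrees, less where a joint would pass 70% of its speed; a pose out of reach is approached as far as the arm can. A call with a gripper value outside its range is refused whole. "gripper" is the finger opening in cm, from 0 to 9.18, set as the call begins (left out, the last holds). The fingers move at their own pace and stop on an object; "squeeze" is the grip in N (left out, the last holds). Time passes only in rows, so rows that repeat a pose let the fingers close. It gives the time, the measured TCP pose, the force and the opening at its end, in the units of the state.
- arm.get_obs(): the state, without advancing time (a new reading comes with each control period).
- arm.get_image(name): name is "side" or "top"; returns the picture (384x512x3 uint8, red, green, blue); there is no depth.
- arm.calibration(name): a dict with "camera_matrix" (3x3 intrinsics, pixels), "world_to_cam" (4x4, takes a point from world to camera coordinates). Camera axes: x right, y up, looking along -z (the intrinsics and any distortion apply to the point x, -y, -z); pixel columns grow to the right and rows downward; lengths in mm; the calibration is good to about 2 mm. A picture is of the moment at which its call begins. calibration takes no time and is no camera call.
- arm.sign_off(): hands the job in, once; it reports no verdict.
The state is a dict: "time": time; "qpos": joint angles; "dq": joint speeds; "effort": joint torques, N m; "position": TCP position; "tool_rot": TCP orientation; "contact_force": force on the tool from outside, world axes, zero at the start; "wrist_torque": the same for the moment, N m; "opening": opening from 0.0 (shut) to 1.0 (fully open).
Only numpy, scipy, OpenCV 4.12 (cv2) and the standard library are available. Lean on these libraries where they do the work, as an engineer would, in place of code of your own. Each camera call takes 0.05 s, during which the arm holds its last target. There are 200 camera calls.

## Working session

There is one attempt and no reset: what is moved stays moved. The work goes in short steps, Python scripts to look and compute and a tool call to move; the robot and the scene stay as the last step left them, time stands still between calls to the robot, and variables do not carry over. Pictures are saved under pics/ and viewed, about 8 in all and at most 12, crops included, and the job is handed in when it is done.

Besides the shell and the picture viewer there is one more tool, called in YAML: its name, and indented under it one key for each argument. jog_arm: Moves the arm, as the interface text tells. Its arguments: {"type":"object","properties":{"plan":{"type":"array"},"gripper":{"type":"number"},"squeeze":{"type":"number"}},"required":["plan"]}

```bash
ls; mkdir -p pics
python3 - <<'E'
from station import arm
import cv2,numpy as np
for n in("side","top"):
    im=arm.get_image(n); cv2.imwrite(f"pics/{n}0.png",im[:,:,::-1])
    c=arm.calibration(n); print(n,np.round(c["camera_matrix"],1).tolist(),np.round(c["world_to_cam"],3).tolist(),[k for k in c])
o=arm.get_obs(); print(o["time"],np.round(o["tool_rot"],3).tolist(),o["position"],o["contact_force"],o["opening"],arm.tips_ahead)
E
```

```text
pics
side [[445.4, 0.0, 249.1], [0.0, 445.4, 195.5], [0.0, 0.0, 1.0]] [[-0.848, -0.529, 0.022, 426.055], [0.284, -0.42, 0.862, -222.204], [-0.447, 0.737, 0.507, -1166.811], [0.0, 0.0, 0.0, 1.0]] ['camera_matrix', 'world_to_cam']
top [[474.1, 0.0, 253.0], [0.0, 474.1, 192.7], [0.0, 0.0, 1.0]] [[0.026, -1.0, -0.013, -28.527], [0.982, 0.023, 0.186, -526.318], [-0.186, -0.018, 0.982, -1582.672], [0.0, 0.0, 0.0, 1.0]] ['camera_matrix', 'world_to_cam']
0.1 [[0.961, 0.275, -0.0], [0.275, -0.961, 0.001], [0.0, -0.001, -1.0]] [ 144.43869655 -504.36023855  214.12647743] [ 0.63127434 -0.34105254  0.23915418] 0.9983907830703561 25.0
```

View pics/side0.png

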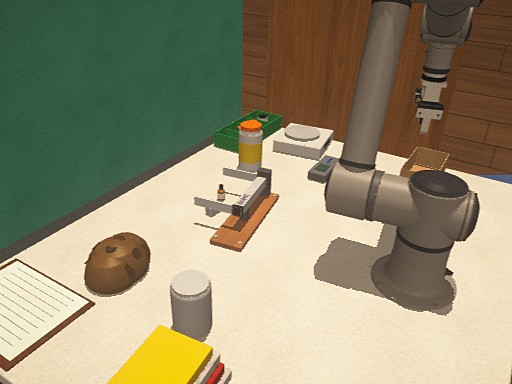

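View pics/top0.png

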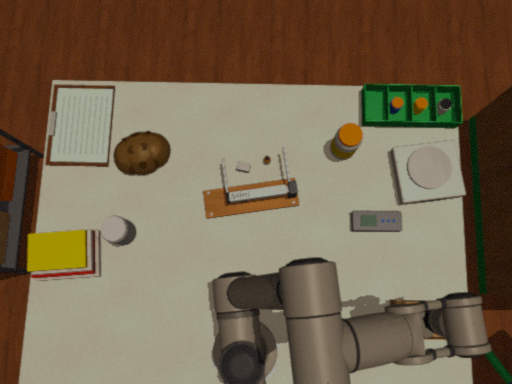

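Side view: calliper at about (245,205), with the tail post at the far end. Top view: board (204–298, 180–217), tail post at (292,188), jaws pointing up to (224,160) and (285,150). I'll enlarge both.

Run:
```python
import cv2,numpy as np
t=cv2.imread("pics/top0.png")[140:225,195:305];s=cv2.imread("pics/side0.png")[160:250,185:295]
a=cv2.resize(t,(770,595),interpolation=cv2.INTER_CUBIC);cv2.imwrite("pics/tc.png",a)
a=cv2.resize(s,None,fx=6.5,fy=6.5,interpolation=cv2.INTER_CUBIC);cv2.imwrite("pics/sc.png",a)
```

```text
(no output)
```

View pics/tc.png

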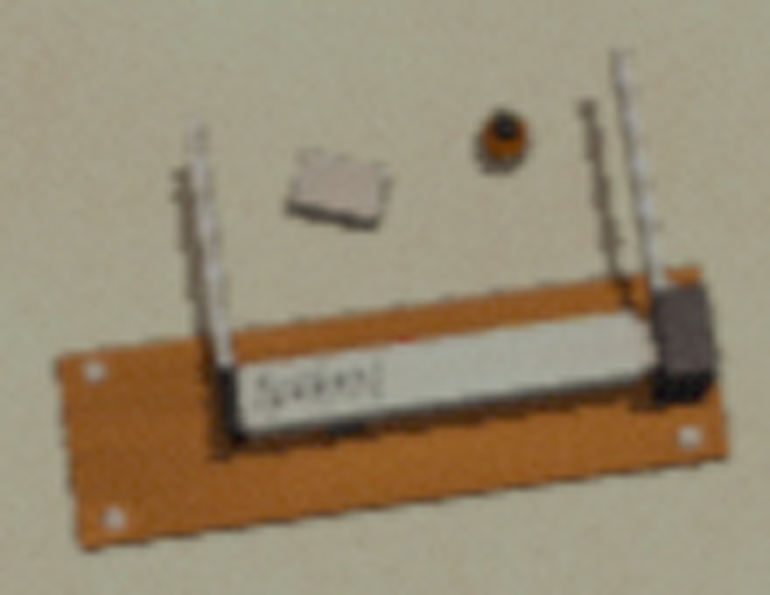

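View pics/sc.png

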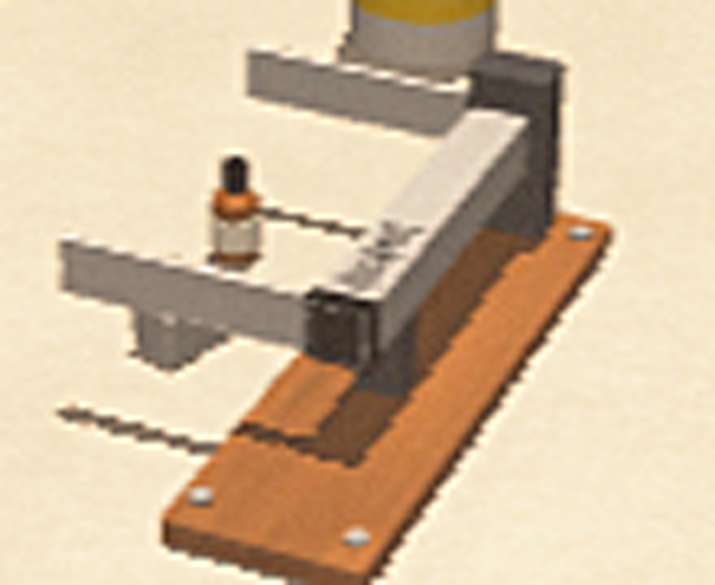

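```bash
cat > h.py <<'E'
import numpy as np
from station import arm
def ray(n,uv,z):
    c=arm.calibration(n);K=np.array(c["camera_matrix"]);W=np.array(c["world_to_cam"])
    d=np.linalg.inv(K)@[uv[0],uv[1],1.];d=W[:3,:3].T@(d*[1,-1,-1]);o=-W[:3,:3].T@W[:3,3]
    return o+d*(z-o[2])/d[2]
E
python3 - <<'E'
from h import *
T=lambda p,z:ray("top",(195+(p[0]+.5)/7-.5,140+(p[1]+.5)/7-.5),z)
S=lambda p,z:ray("side",(185+(p[0]+.5)/6.5-.5,160+(p[1]+.5)/6.5-.5),z)
bt=[T(p,15) for p in((60,357),(700,268),(728,455),(83,548))]
bs=[S(p,15) for p in((165,522),(612,228),(365,578))]
print("board top",np.round(bt,1).tolist(),"side",np.round(bs,1).tolist())
y=bt[0]-bt[1]+bt[3]-bt[2];y/=np.linalg.norm(y);print("len",[np.linalg.norm(bt[i]-bt[j]) for i,j in((0,1),(1,2),(2,3),(3,0))],"yaw",np.arctan2(-y[0],y[1]),"centre",np.mean(bt,0))
print("side yaw dir fr 0->2",bs[2]-bs[0],"centre side",(bs[1]+bs[2])/2, (bs[0]-bs[2]))
print("red",T((400,338),80),T((400,338),75))
print("tube top corners",[np.round(T(p,90),1).tolist() for p in((235,365),(245,432),(630,310),(655,380))])
print("tube side view",[np.round(S(p,90),1).tolist() for p in((310,290),(380,300),(475,108),(528,118))])
E
```

```text
board top [[536.8, 160.8, 15.0], [590.1, -160.4, 15.0], [494.9, -175.3, 15.0], [440.3, 144.9, 15.0]] side [[531.9, 164.8, 15.0], [491.7, -171.9, 15.0], [436.5, 150.0, 15.0]]
len [np.float64(325.62833564189197), np.float64(96.40660247127794), np.float64(324.85836439441636), np.float64(97.80649188569325)] yaw 0.16661004737850085 centre [515.54268162  -7.5037675   15.        ]
side yaw dir fr 0->2 [-95.33427686 -14.81176534   0.        ] centre side [464.11656935 -10.92088214  15.        ] [95.33427686 14.81176534  0.        ]
red [537.62081535 -11.39295924  80.        ] [538.61809089 -11.28841143  75.        ]
tube top corners [[520.6, 67.2, 90.0], [488.1, 61.2, 90.0], [551.9, -121.7, 90.0], [518.0, -134.1, 90.0]]
tube side view [[519.8, 68.5, 90.0], [489.1, 58.1, 90.0], [548.4, -123.1, 90.0], [520.9, -129.0, 90.0]]
```

jog_arm:
  plan:
    - [[4,-3,0],-0.1]
    - [[8,-6.1,0],-0.22]
    - [[12,-9.1,0],-0.34]
    - [[16,-12.1,0],-0.46]
    - [[19.2,-14.6,0],-0.58]
    - [[22.4,-17,0],-0.7]
    - [[25.6,-19.4,0],-0.82]
    - [[28.8,-21.9,0],-0.94]
  gripper: 6.4
  squeeze: 40

```text
time: 0.77
position: [344.8, -235.9, 214.6]
tool_rot: [[0.34, 0.941, -0.0], [0.941, -0.34, 0.0], [0.0, -0.0, -1.0]]
contact_force: [0.2, -0.3, -0.8]
opening: 0.697
```

```bash
cat >> h.py <<'E'
def to(target,ax):
    "tool-frame shift (cm) and turn to bring TCP to target with tool y at yaw ax"
    o=arm.get_obs();R=np.array(o["tool_rot"]);d=R.T@(np.array(target)-o["position"])/10
    a=np.arctan2(R[1,1],R[0,1]);t=-((ax-a+np.pi)%(2*np.pi)-np.pi)
    print(o["time"],"pos",np.round(o["position"],1),"F",np.round(o["contact_force"],1),"op",round(o["opening"]*92,1),"shift",np.round(d,2),"turn",round(t,3))
E
python3 -c "
from h import *
to((517,-10.5,150),.164)"
```

```text
0.7667 pos [ 344.8 -235.9  214.6] F [ 0.2 -0.3 -0.8] op 64.1 shift [27.05  8.54  6.46] turn -0.511
```

jog_arm:
  plan:
    - [[3.4,1,0],-0.1]
    - [[6.8,2,0],-0.2]
    - [[10.2,3,0.5],-0.3]
    - [[13.6,4,1.5],-0.4]
    - [[17,5,3],-0.51]
    - [[20.4,6.1,4],-0.51]
    - [[23.4,7.2,4],-0.51]
    - [[24.4,7.6,4],-0.51]

```text
time: 1.43
position: [501.1, -31.8, 173.7]
tool_rot: [[-0.16, 0.987, -0.001], [0.987, 0.16, 0.001], [0.001, -0.001, -1.0]]
contact_force: [-0.8, 0.3, 0.2]
opening: 0.699
```

jog_arm:
  plan:
    - [[0,0,0],0]
    - [[0,0,0],0]
    - [[0,0,0],0]

```text
time: 1.68
position: [498.9, -35.9, 174.7]
tool_rot: [[-0.157, 0.988, -0.001], [0.988, 0.157, -0.0], [-0.0, -0.001, -1.0]]
contact_force: [-0.7, -0.0, 0.4]
opening: 0.699
```

Run:
```python
from h import *
import cv2
to((517,-10.5,150),.164)
a=[arm.get_image("side")[110:250,170:300],arm.get_image("top")[120:260,190:320]]
cv2.imwrite("pics/a1.png",cv2.resize(np.hstack(a),None,fx=3,fy=3,interpolation=cv2.INTER_CUBIC)[:,:,::-1])
```

```text
1.6833 pos [498.9 -35.9 174.7] F [-0.7 -0.   0.4] op 64.3 shift [2.23 2.19 2.47] turn -0.007
```

View pics/a1.png

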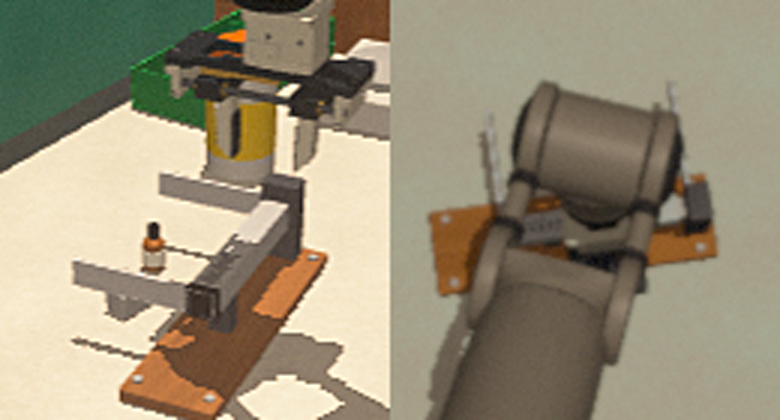

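The gripper is above the tube, fingers either side (side view fingertips near (225,150) and (305,155)). I'll correct sideways, then go down.

jog_arm:
  plan:
    - [[1.2,1.2,0],-0.007]
    - [[2.2,2.2,0],-0.007]
    - [[2.2,2.2,1.5],-0.007]
    - [[2.2,2.2,3.5],-0.007]
    - [[2.2,2.2,5],-0.007]
    - [[2.2,2.2,5.5],-0.007]
    - [[2.2,2.2,5.5],-0.007]
    - [[2.2,2.2,5.5],-0.007]

```text
time: 2.45
position: [518.1, -10.5, 120.3]
tool_rot: [[-0.163, 0.987, 0.001], [0.987, 0.163, -0.0], [-0.0, 0.001, -1.0]]
contact_force: [-0.1, 1.3, 0.7]
opening: 0.695
```

Run:
```python
from h import *
import cv2
to((517,-10.5,81),.164)
a=arm.get_image("side")[140:240,180:300]
cv2.imwrite("pics/a2.png",cv2.resize(a,None,fx=5,fy=5,interpolation=cv2.INTER_CUBIC)[:,:,::-1])
```

```text
2.45 pos [518.1 -10.5 120.3] F [-0.1  1.3  0.7] op 64.0 shift [ 0.02 -0.11  3.93] turn -0.0
```

View pics/a2.png

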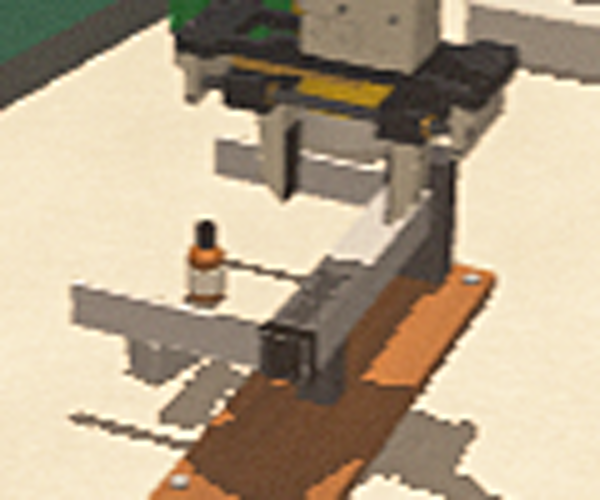

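jog_arm:
  plan:
    - [[0,0,1.3],0]
    - [[0,0,2.6],0]
    - [[0,0,3.6],0]
    - [[0,0,3.9],0]
    - [[0,0,3.9],0]
    - [[0,0,3.9],0]

```text
time: 3.0
position: [518.3, -10.0, 81.3]
tool_rot: [[-0.164, 0.986, 0.001], [0.986, 0.164, -0.0], [-0.0, 0.001, -1.0]]
contact_force: [0.4, 0.4, -0.4]
opening: 0.699
```

jog_arm:
  plan:
    - [[0,0,0],0]
    - [[0,0,0],0]
    - [[0,0,0],0]
    - [[0,0,0],0]
    - [[0,0,0],0]
    - [[0,0,0],0]
    - [[0,0,0],0]
  gripper: 2.6
  squeeze: 20

```text
time: 3.58
position: [517.9, -9.8, 80.7]
tool_rot: [[-0.164, 0.986, 0.0], [0.986, 0.164, -0.0], [-0.0, 0.0, -1.0]]
contact_force: [-0.0, 0.1, -0.1]
opening: 0.294
```

Run:
```python
from h import *
import cv2
to((517,-10.5,81),.164)
print(arm.get_obs()["wrist_torque"])
a=arm.get_image("side")[140:240,180:300]
cv2.imwrite("pics/a3.png",cv2.resize(a,None,fx=5,fy=5,interpolation=cv2.INTER_CUBIC)[:,:,::-1])
```

```text
3.5833 pos [517.9  -9.8  80.7] F [-0.   0.1 -0.1] op 27.0 shift [-0.05 -0.1  -0.03] turn 0.001
[-0.05762983 -0.0960335  -0.0060712 ]
```

View pics/a3.png

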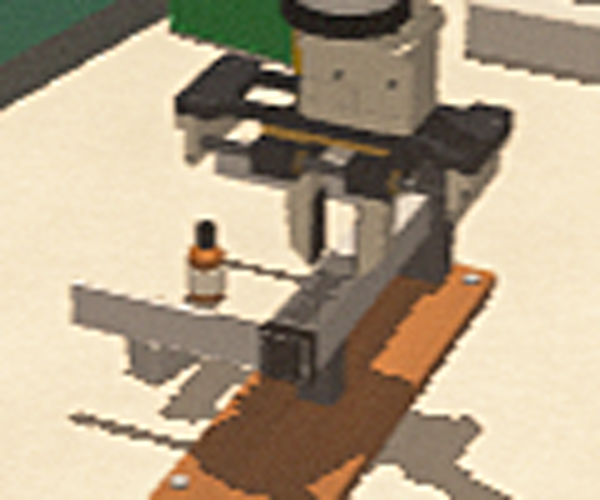

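Run:
```python
from h import *
c=arm.calibration("side");K=c["camera_matrix"];W=np.array(c["world_to_cam"])
def pr(p):
    q=W[:3,:3]@p+W[:3,3];q=K@(q*[1,-1,-1]);return (q[:2]/q[2]-[180,140])*5
o=arm.get_obs();R=np.array(o["tool_rot"]);P=np.array(o["position"])
for y in(-15,15,-34,34):
  print(y,[np.round(pr(P+R@[0.,y,z])).tolist() for z in(25,0)])
```

```text
-15 [[357.0, 319.0], [358.0, 284.0]]
15 [[312.0, 309.0], [313.0, 274.0]]
-34 [[385.0, 326.0], [387.0, 291.0]]
34 [[284.0, 302.0], [284.0, 268.0]]
```

jog_arm:
  plan:
    - [[0,0,0],0]
    - [[0,0,0],0]
    - [[0,0,0],0]
  gripper: 2.0
  squeeze: 30

```text
time: 3.88
position: [517.9, -9.8, 80.7]
tool_rot: [[-0.164, 0.986, -0.0], [0.986, 0.164, -0.0], [-0.0, -0.0, -1.0]]
contact_force: [0.5, 0.4, -0.7]
opening: 0.218
```

Run:
```python
from h import *
import cv2
ims=[]
o=arm.get_obs();R=np.array(o["tool_rot"]);P=np.array(o["position"]);print(P,o["qpos"],o["opening"])
for n,(u,v),s in(("side",(200,130),8),("top",(215,150),5)):
  c=arm.calibration(n);K=c["camera_matrix"];W=np.array(c["world_to_cam"])
  a=np.ascontiguousarray(arm.get_image(n)[v:v+75,u:u+75,::-1]);a=cv2.resize(a,None,fx=s,fy=s,interpolation=cv2.INTER_CUBIC)
  for p,col in(([0,-10,25],(0,0,255)),([0,10,25],(0,255,0)),([0,0,-41],(255,0,0)),([0,0,-100],(255,0,255))):
    q=W[:3,:3]@(P+R@np.array(p,float))+W[:3,3];q=K@(q*[1,-1,-1]);q=(q[:2]/q[2]-[u,v])*s
    cv2.circle(a,tuple(int(x) for x in q),4,col,-1)
  ims.append(cv2.copyMakeBorder(a,0,600-len(a),0,0,0) )
cv2.imwrite("pics/a4.png",cv2.resize(np.hstack(ims),(790,486)))
```

```text
[517.9014447   -9.83503031  80.66824696] [-1.66968356e-01  4.78804504e-01  1.72275851e+00 -9.87832124e-05
  9.40071318e-01 -3.31893504e-01] 0.21830106424260018
```

View pics/a4.png

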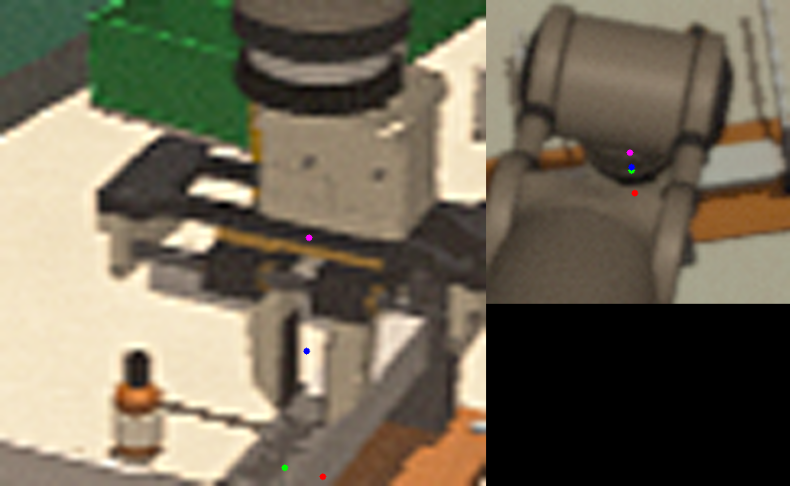

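Run:
```python
from h import *
c=arm.calibration("side");K=c["camera_matrix"];W=np.array(c["world_to_cam"])
def pr(p):
    q=W[:3,:3]@p+W[:3,3];q=K@(q*[1,-1,-1]);return q[:2]/q[2]
for uv in((249,182),(248.1,194.5)):
  for z in(56,80,90,95,100,120,130): print(uv,z,np.round(ray("side",uv,z)[:2]))
# start: gripper tip in side0 about (425,131)
print(pr(np.array([144.4,-504.4,214.1-25])),pr(np.array([144.4,-504.4,214.1])))
o=arm.get_obs();print(o["effort"])
```

```text
(249, 182) 56 [ 583. -127.]
(249, 182) 80 [560. -89.]
(249, 182) 90 [551. -74.]
(249, 182) 95 [546. -66.]
(249, 182) 100 [541. -58.]
(249, 182) 120 [522. -27.]
(249, 182) 130 [513. -11.]
(248.1, 194.5) 56 [542. -55.]
(248.1, 194.5) 80 [520. -20.]
(248.1, 194.5) 90 [511.  -5.]
(248.1, 194.5) 95 [507.   2.]
(248.1, 194.5) 100 [502.  10.]
(248.1, 194.5) 120 [485.  39.]
(248.1, 194.5) 130 [476.  53.]
[418.87971549 138.25428343] [420.4828353  131.34882505]
[ 1.49886022e-03 -4.51323330e+01 -1.94942236e+01  5.23173006e-02
  6.20719115e-02 -4.06360778e-05]
```

Reported fingertips should be at z≈56, yet the fingers closed freely to 20 mm over a 30 mm tube. The picture also puts the tips at z≈88–90, about 30 mm higher than the reported pose implies. I'll open and go lower, watching the force. TCP 55 clears everything whichever of the two is right.

jog_arm:
  plan:
    - [[0,0,0],0]
    - [[0,0,0],0]
    - [[0,0,0],0]
    - [[0,0,0],0]
    - [[0,0,0],0]
    - [[0,0,0.3],0]
    - [[0,0,0.7],0]
    - [[0,0,1],0]
  gripper: 6.4

```text
time: 4.65
position: [517.7, -9.8, 70.2]
tool_rot: [[-0.164, 0.986, -0.0], [0.986, 0.164, -0.0], [0.0, -0.0, -1.0]]
contact_force: [0.3, 0.3, -0.7]
opening: 0.689
```

jog_arm:
  plan:
    - [[0,0,0.4],0]
    - [[0,0,0.8],0]
    - [[0,0,1.2],0]
    - [[0,0,1.6],0]
    - [[0,0,1.6],0]
    - [[0,0,1.6],0]

```text
time: 5.15
position: [517.8, -9.8, 54.4]
tool_rot: [[-0.164, 0.986, -0.001], [0.986, 0.164, 0.0], [0.0, -0.001, -1.0]]
contact_force: [-0.8, 0.2, 0.1]
opening: 0.698
```

jog_arm:
  plan:
    - [[0,0,0],0]
    - [[0,0,0],0]
    - [[0,0,0],0]
    - [[0,0,0],0]
    - [[0,0,0],0]
    - [[0,0,0],0]
    - [[0,0,0],0]
  gripper: 2.0
  squeeze: 10

```text
time: 5.73
position: [517.1, -10.0, 54.9]
tool_rot: [[-0.165, 0.986, -0.002], [0.986, 0.165, -0.001], [-0.0, -0.002, -1.0]]
contact_force: [-5.0, -2.0, 5.8]
opening: 0.329
```

Now the fingers stop at 30.3 mm, the tube's width, so the tool really does sit about 30 mm higher than reported. I'll regrip 6 mm lower, slightly recentred.

jog_arm:
  plan:
    - [[0,0,0],0]
    - [[0,0,0],0]
    - [[0,0,0],0]
    - [[0,0,0],0]
    - [[0,-0.05,0.3],0]
    - [[0,-0.08,0.6],0]
    - [[0,-0.08,0.6],0]
    - [[0,-0.08,0.6],0]
  gripper: 5.4

```text
time: 6.4
position: [516.8, -9.9, 48.3]
tool_rot: [[-0.164, 0.986, -0.001], [0.986, 0.164, 0.0], [0.0, -0.001, -1.0]]
contact_force: [-0.3, 1.1, 0.2]
opening: 0.592
```

jog_arm:
  plan:
    - [[0,0,0],0]
    - [[0,0,0],0]
    - [[0,0,0],0]
    - [[0,0,0],0]
    - [[0,0,0],0]
    - [[0,0,0],0]
    - [[0,0,0],0]
  gripper: 2.0
  squeeze: 30

```text
time: 6.98
position: [517.1, -10.0, 48.8]
tool_rot: [[-0.164, 0.986, -0.0], [0.986, 0.164, -0.0], [-0.0, -0.0, -1.0]]
contact_force: [0.1, -0.8, 2.4]
opening: 0.329
```

Run:
```python
from h import *
import cv2
to((517,-10.5,49),.164)
print(arm.get_obs()["wrist_torque"])
a=arm.get_image("side")[140:240,180:300]
cv2.imwrite("pics/a5.png",cv2.resize(a,None,fx=6,fy=6,interpolation=cv2.INTER_CUBIC)[:,:,::-1])
```

```text
6.9833 pos [517.1 -10.   48.8] F [ 0.1 -0.8  2.4] op 30.3 shift [-0.04 -0.02 -0.02] turn 0.001
[-0.12246517  0.08470122  0.11200968]
```

View pics/a5.png

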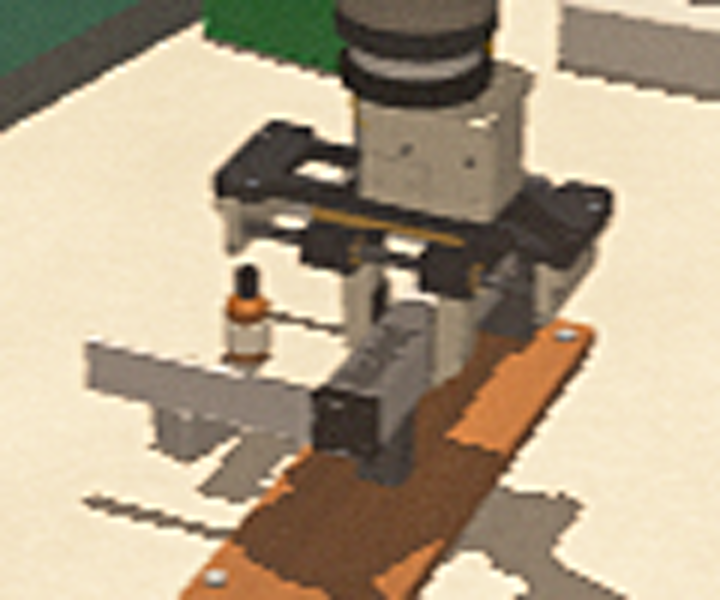

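Gripped: fingertips at about z 57, beside the tube at (255,203) in the full image, where expected. Now a slow first pull of 6 mm.

jog_arm:
  plan:
    - [[0.1,0,0],0]
    - [[0.2,0,0],0]
    - [[0.3,0,0],0]
    - [[0.4,0,0],0]
  squeeze: 40

```text
time: 7.37
position: [516.6, -7.2, 48.8]
tool_rot: [[-0.164, 0.986, 0.0], [0.986, 0.164, -0.002], [-0.002, 0.0, -1.0]]
contact_force: [-0.4, -5.6, 1.2]
opening: 0.324
```

jog_arm:
  plan:
    - [[0.1,0,0],0]
    - [[0.2,0,0],0]
    - [[0.3,0,0],0]
    - [[0.4,0,0],0]
    - [[0.4,0,0],0]

```text
time: 7.78
position: [516.0, -3.8, 48.8]
tool_rot: [[-0.164, 0.986, 0.0], [0.986, 0.164, -0.002], [-0.002, 0.0, -1.0]]
contact_force: [-0.6, -6.0, 2.7]
opening: 0.323
```

jog_arm:
  plan:
    - [[0.1,0,0],0]
    - [[0.2,0,0],0]
    - [[0.3,0,0],0]
    - [[0.4,0,0],0]

```text
time: 8.12
position: [515.3, 0.6, 48.9]
tool_rot: [[-0.164, 0.986, 0.0], [0.986, 0.164, -0.002], [-0.002, 0.0, -1.0]]
contact_force: [0.1, -6.3, 1.6]
opening: 0.326
```

jog_arm:
  plan:
    - [[0.1,0,0],0]
    - [[0.2,0,0],0]
    - [[0.3,0,0],0]
    - [[0.4,0,0],0]

```text
time: 8.45
position: [514.7, 4.6, 48.9]
tool_rot: [[-0.164, 0.986, 0.0], [0.986, 0.164, -0.002], [-0.002, 0.0, -1.0]]
contact_force: [-0.8, -8.1, 2.1]
opening: 0.325
```

jog_arm:
  plan:
    - [[0.2,0,0],0]
    - [[0.4,0,0],0]
    - [[0.6,0,0],0]
    - [[0.8,0,0],0]

```text
time: 8.78
position: [513.3, 12.4, 48.8]
tool_rot: [[-0.164, 0.986, 0.0], [0.986, 0.164, -0.002], [-0.002, -0.0, -1.0]]
contact_force: [0.5, -7.6, 2.8]
opening: 0.325
```

Run:
```python
from h import *
import cv2
to((517,-10.5,49),.164)
a=[arm.get_image("side")[140:240,180:300],arm.get_image("top")[140:240,195:300]]
cv2.imwrite("pics/a6.png",cv2.resize(np.hstack(a),None,fx=3.5,fy=3.5,interpolation=cv2.INTER_CUBIC)[:,:,::-1])
```

```text
8.7833 pos [513.3  12.4  48.8] F [ 0.5 -7.6  2.8] op 29.9 shift [-2.32 -0.01 -0.01] turn 0.001
```

View pics/a6.png

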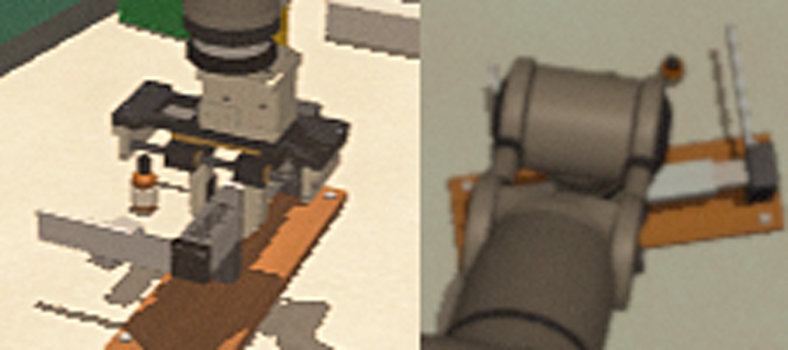

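Run:
```python
from h import *
a=ray("side",(185+62/6.5,160+240/6.5),90);b=ray("side",(180+38/3.5,140+212/3.5),90);print(a,b,np.linalg.norm(b-a))
```

```text
[636.56034147  97.18039249  90.        ] [632.48871177 119.94322689  90.        ] 23.12411724708449
```

jog_arm:
  plan:
    - [[0.3,0,0],0]
    - [[0.7,0,0],0]
    - [[1.1,0,0],0]
    - [[1.5,0,0],0]
    - [[1.8,0,0],0]
    - [[2.1,0,0],0]
    - [[2.2,0,0],0]
    - [[2.3,0,0],0]

```text
time: 9.55
position: [509.4, 35.6, 48.8]
tool_rot: [[-0.165, 0.986, 0.0], [0.986, 0.165, -0.001], [-0.001, -0.0, -1.0]]
contact_force: [-0.8, -6.8, 3.6]
opening: 0.323
```

jog_arm:
  plan:
    - [[0.08,0,0],0]
    - [[0.16,0,0],0]
    - [[0.24,0,0],0]
    - [[0.32,0,0],0]
  squeeze: 13

```text
time: 9.88
position: [508.9, 38.7, 48.8]
tool_rot: [[-0.165, 0.986, -0.0], [0.986, 0.165, -0.002], [-0.001, -0.0, -1.0]]
contact_force: [-1.4, -6.2, 2.9]
opening: 0.325
```

jog_arm:
  plan:
    - [[0.08,0,0],0]
    - [[0.16,0,0],0]
    - [[0.24,0,0],0]

```text
time: 10.13
position: [508.5, 41.0, 48.8]
tool_rot: [[-0.164, 0.986, -0.0], [0.986, 0.164, -0.002], [-0.001, -0.0, -1.0]]
contact_force: [-0.3, -6.8, 2.8]
opening: 0.323
```

jog_arm:
  plan:
    - [[0.08,0,0],0]
    - [[0.16,0,0],0]

```text
time: 10.3
position: [508.2, 42.6, 48.8]
tool_rot: [[-0.164, 0.986, -0.0], [0.986, 0.164, -0.002], [-0.001, -0.0, -1.0]]
contact_force: [-1.4, -6.6, 3.1]
opening: 0.325
```

jog_arm:
  plan:
    - [[0.08,0,0],0]
    - [[0.16,0,0],0]

```text
time: 10.47
position: [507.9, 44.1, 48.8]
tool_rot: [[-0.164, 0.986, -0.0], [0.986, 0.164, -0.002], [-0.001, -0.0, -1.0]]
contact_force: [-1.6, -7.5, 2.8]
opening: 0.325
```

jog_arm:
  plan:
    - [[0.08,0,0],0]
    - [[0.16,0,0],0]

```text
time: 10.63
position: [507.7, 45.7, 48.9]
tool_rot: [[-0.164, 0.986, 0.0], [0.986, 0.164, -0.002], [-0.002, -0.0, -1.0]]
contact_force: [-1.8, -5.8, 2.5]
opening: 0.329
```

jog_arm:
  plan:
    - [[0.08,0,0],0]
    - [[0.16,0,0],0]

```text
time: 10.8
position: [507.4, 47.3, 48.8]
tool_rot: [[-0.164, 0.986, -0.0], [0.986, 0.164, -0.002], [-0.001, -0.0, -1.0]]
contact_force: [-1.0, -6.5, 2.7]
opening: 0.327
```

jog_arm:
  plan:
    - [[0.08,0,0],0]
    - [[0.16,0,0],0]

```text
time: 10.97
position: [507.2, 48.9, 48.8]
tool_rot: [[-0.164, 0.986, -0.0], [0.986, 0.164, -0.001], [-0.001, -0.0, -1.0]]
contact_force: [-1.8, -6.3, 3.5]
opening: 0.327
```

jog_arm:
  plan:
    - [[0.08,0,0],0]
    - [[0.16,0,0],0]

```text
time: 11.13
position: [506.9, 50.5, 48.8]
tool_rot: [[-0.164, 0.986, -0.0], [0.986, 0.164, -0.001], [-0.001, -0.0, -1.0]]
contact_force: [-1.4, -6.6, 3.6]
opening: 0.331
```

jog_arm:
  plan:
    - [[0.08,0,0],0]
    - [[0.16,0,0],0]

```text
time: 11.3
position: [506.6, 52.2, 48.8]
tool_rot: [[-0.164, 0.986, -0.0], [0.986, 0.164, -0.001], [-0.001, -0.0, -1.0]]
contact_force: [-0.2, -5.6, 2.8]
opening: 0.323
```

Run:
```python
from h import *
import cv2
to((517.1,-10,49),.164)
a=arm.get_image("side");cv2.imwrite("pics/b1.png",a[:,:,::-1])
t=cv2.imread("pics/side0.png")[194:206,190:206]  # jaw tip patch
def loc(im):
    r=cv2.matchTemplate(im[185:225,170:215],t,cv2.TM_CCOEFF_NORMED);_,m,_,p=cv2.minMaxLoc(r);return m,(p[0]-20+170+194.5,p[1]-9+185+197) if 0 else (p[0]+170,p[1]+185)
m0,p0=loc(cv2.imread("pics/side0.png"));m,p=loc(a[:,:,::-1]);print(m0,p0,m,p)
d=ray("side",np.add(p,(4.5,3)),90)-ray("side",np.add(p0,(4.5,3)),90);print(d,np.linalg.norm(d))
```

```text
11.3 pos [506.6  52.2  48.8] F [-0.2 -5.6  2.8] op 29.7 shift [-6.31  0.01 -0.01] turn 0.001
0.9999992847442627 (190, 194) 0.966936469078064 (179, 204)
[-8.72317332 62.33877694  0.        ] 62.94614256037611
```

The jaw has moved 62.9 mm in the image and the gripper 63.1 mm, so there's no slip. I'll continue.

jog_arm:
  plan:
    - [[0.08,0,0],0]
    - [[0.16,0,0],0]

```text
time: 11.52
position: [506.3, 54.3, 48.8]
tool_rot: [[-0.164, 0.986, -0.0], [0.986, 0.164, -0.0], [-0.0, -0.0, -1.0]]
contact_force: [-1.2, -3.5, 4.2]
opening: 0.328
```

jog_arm:
  plan:
    - [[0.08,0,0],0]
    - [[0.16,0,0],0]

```text
time: 11.68
position: [505.8, 56.6, 48.8]
tool_rot: [[-0.164, 0.986, -0.0], [0.986, 0.164, 0.001], [0.001, -0.0, -1.0]]
contact_force: [-2.4, -0.7, 6.4]
opening: 0.324
```

The pull is dropping: the dome is entering the hole. Smaller steps from here.

jog_arm:
  plan:
    - [[0.05,0,0],0]
    - [[0.1,0,0],0]

```text
time: 11.85
position: [505.7, 57.5, 48.8]
tool_rot: [[-0.164, 0.986, -0.0], [0.986, 0.164, 0.0], [0.0, -0.0, -1.0]]
contact_force: [-2.7, -4.1, 5.3]
opening: 0.327
```

jog_arm:
  plan:
    - [[0.05,0,0],0]
    - [[0.1,0,0],0]

```text
time: 12.02
position: [505.6, 58.2, 48.8]
tool_rot: [[-0.164, 0.986, -0.0], [0.986, 0.164, -0.0], [-0.0, -0.0, -1.0]]
contact_force: [-2.8, -4.1, 4.7]
opening: 0.326
```

jog_arm:
  plan:
    - [[0.05,0,0],0]
    - [[0.1,0,0],0]

```text
time: 12.18
position: [505.4, 59.2, 48.8]
tool_rot: [[-0.164, 0.986, -0.0], [0.986, 0.164, -0.0], [-0.0, -0.0, -1.0]]
contact_force: [-2.1, -3.7, 5.2]
opening: 0.325
```

jog_arm:
  plan:
    - [[0.05,0,0],0]
    - [[0.05,0,0],0]

```text
time: 12.35
position: [505.3, 59.7, 48.8]
tool_rot: [[-0.164, 0.986, -0.0], [0.986, 0.164, -0.0], [-0.0, -0.0, -1.0]]
contact_force: [-2.2, -3.6, 4.5]
opening: 0.328
```

jog_arm:
  plan:
    - [[0.05,0,0],0]
    - [[0.05,0,0],0]

```text
time: 12.52
position: [505.3, 59.9, 48.8]
tool_rot: [[-0.165, 0.986, -0.0], [0.986, 0.165, -0.001], [-0.001, -0.0, -1.0]]
contact_force: [-2.6, -6.1, 4.7]
opening: 0.325
```

jog_arm:
  plan:
    - [[0.05,0,0],0]
    - [[0.05,0,0],0]

```text
time: 12.68
position: [505.3, 60.0, 48.8]
tool_rot: [[-0.165, 0.986, -0.0], [0.986, 0.165, -0.001], [-0.001, -0.0, -1.0]]
contact_force: [-2.3, -7.3, 4.4]
opening: 0.327
```

Stop felt: 0.5 mm commanded moved the tool only 0.1 mm and the force rose from 3.6 to 7.3 N. I'll ease off the load, then open.

jog_arm:
  plan:
    - [[-0.07,0,0],0]
    - [[-0.15,0,0],0]
    - [[-0.15,0,0],0]

```text
time: 12.93
position: [505.4, 59.7, 48.8]
tool_rot: [[-0.164, 0.986, -0.0], [0.986, 0.164, 0.001], [0.001, -0.0, -1.0]]
contact_force: [-2.3, -1.0, 5.9]
opening: 0.324
```

jog_arm:
  plan:
    - [[0,0,0],0]
    - [[0,0,0],0]
    - [[0,0,0],0]
    - [[0,0,0],0]
    - [[0,0,-0.3],0]
    - [[0,0,-1.5],0]
    - [[0,0,-3.5],0]
    - [[0,0,-6],0]
  gripper: 6.0

```text
time: 13.6
position: [504.6, 59.2, 108.3]
tool_rot: [[-0.164, 0.986, -0.003], [0.986, 0.164, 0.0], [0.001, -0.003, -1.0]]
contact_force: [0.3, 0.2, -0.7]
opening: 0.652
```

jog_arm:
  plan:
    - [[-1,-3,-2],0]
    - [[-4,-6,-5],0]
    - [[-8,-7,-8],0]
    - [[-12,-8,-8],0]
    - [[-16,-8,-8],0]
    - [[-20,-8,-8],0]
    - [[-24,-8,-8],0]
    - [[-27,-8,-8],0]

```text
time: 14.27
position: [471.0, -222.6, 189.3]
tool_rot: [[-0.164, 0.987, 0.001], [0.987, 0.164, -0.001], [-0.001, 0.001, -1.0]]
contact_force: [1.0, -0.4, 0.5]
opening: 0.658
```

Run:
```python
from h import *
import cv2
to((517,-10.5,49),.164)
im=arm.get_image("top");cv2.imwrite("pics/top9.png",im[:,:,::-1])
a=im[140:225,195:305]
s=arm.get_image("side")
def red(x):
    h=cv2.cvtColor(x,cv2.COLOR_RGB2HSV).astype(int);m=((h[...,0]<6)|(h[...,0]>172))&(h[...,1]>100);v,u=np.nonzero(m);return [(int(i)+195,int(j)+140,x[j,i].tolist()) for i,j in zip(u,v)][:12]
print(red(a));print(red(cv2.imread("pics/top0.png")[140:225,195:305,::-1].copy()))
o=np.hstack([cv2.resize(a,None,fx=4,fy=4,interpolation=cv2.INTER_CUBIC),cv2.resize(s[140:225,170:260],None,fx=4,fy=4,interpolation=cv2.INTER_CUBIC)])
cv2.imwrite("pics/c1.png",o[:,:,::-1])
```

```text
14.2667 pos [ 471.  -222.6  189.3] F [ 1.  -0.4  0.5] op 60.5 shift [20.18  8.   14.03] turn 0.0
[(290, 197, [34, 21, 20])]
[(295, 195, [37, 21, 24]), (294, 196, [28, 12, 16]), (229, 202, [31, 17, 20])]
```

View pics/c1.png

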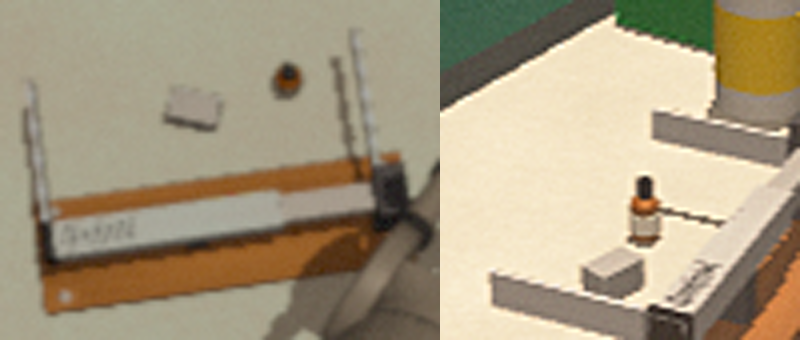

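Run:
```python
import cv2,numpy as np
for n in("top0","top9"):
    a=cv2.imread(f"pics/{n}.png")[184:194,244:262].astype(int)
    d=a[...,2]-a[...,1]   # r-g
    print(n);print(d)
```

```text
top0
[[10 14 16 21 26 29 35 39 44 40 45 45 46 52 51 52 53 54]
 [36 39 41 43 47 48 49 52 50 53 49 52 52 51 52 55 52 52]
 [50 54 53 54 54 52 53 52 54 52 51 54 53 50 51 52 50 49]
 [56 55 54 54 54 54 52 54 53 52 52 47 45 43 41 40 34 32]
 [51 50 51 53 49 45 49 48 64 60 41 27 23 18 12  7  5  4]
 [41 40 34 34 28 25 20 12 11 11  7  4  2  1  2  0  0 -2]
 [11  7  7  8  8  5  4  2  2 -1 -1  0 -4 -2 -4 -3 -4 -2]
 [ 1  3  2  0 -1  1  0 -2 -1 -2 -2 -2 -2 -1 -2 -1 -1 -2]
 [-1 -2 -1 -1 -3 -1  0 -1 -1 -1 -1 -2 -3  1 -1 -2 -1  0]
 [-2  0 -1  0 -1 -1  0 -2  0  0 -1 -2  0  1  0 -1 -2 -3]]
top9
[[ 9 14 17 22 27 30 33 38 43 42 46 51 49 51 52 53 53 53]
 [42 45 43 46 48 51 49 55 53 53 55 52 52 53 56 53 58 56]
 [53 55 55 56 58 53 55 54 53 54 55 53 51 54 53 53 50 49]
 [58 55 56 55 55 55 53 55 57 54 50 49 45 44 41 41 34 34]
 [53 51 51 52 48 46 45 48 58 53 34 24 19 14  8  9  8  7]
 [42 36 33 29 25 20 15 10 13 10  8  5  4  5  1  2  3  2]
 [10  7  6  5  4  3  3  1  3  3  2  4  1  1  2  1  2  3]
 [ 1  1 -1 -1  1 -1 -1 -1  1  1  1  3  1  2  1  2  4  4]
 [-1 -1 -1  0  0  0  0  1  1 -1  2  2  2  2  2  4  5  3]
 [ 1  1  2  1  1  0  2  2  4  3  3  2  4  0  3  3  3  3]]
```

jog_arm:
  plan:
    - [[0,0,0],0]
    - [[0,0,0],0]
    - [[0,0,0],0]

```text
time: 14.62
position: [470.9, -219.0, 188.8]
tool_rot: [[-0.166, 0.986, -0.0], [0.986, 0.166, 0.001], [0.001, -0.0, -1.0]]
contact_force: [-0.4, 0.4, -1.2]
opening: 0.655
```

```bash
python3 -c "
from h import *
to((517,-10.5,49),.164);print(arm.sign_off())"
```

```text
14.6167 pos [ 470.9 -219.   188.8] F [-0.4  0.4 -1.2] op 60.3 shift [19.79  8.   13.98] turn 0.002
the job is handed in; nothing more can be done
None
```

I pinched the tube to press the button in and slid it out about 71 mm, at under 10 mm/s near the end, until the button reached the brass-plate hole. I then eased the load off, let go, backed the arm away and handed the job in at 14.6 s.

**Checks that agreed:**
- **No slip:** the jaw had moved 62.9 mm in the image when the gripper had moved 63.1 mm.
- **Button in the hole:** near 67 mm the pull fell from about 6.5 N to under 1 N, then settled at about 4 N. At 71 mm the tube stopped firmly, and the wrist pull there reached only about 7 N, well under the button's 18 N limit.
- **Red trace:** the same trace of red shows at the button's place in the top view. It is slightly weaker than at the start (58 against 64).
- **Surroundings:** the vial and gauge block look unmoved in the last pictures, and the wrist force was near zero. I did not compare the positions of the other things with the start.

**Disagreed or not checked:**
- **Reported height:** the fingertips were about 30 mm higher than the reported pose implied. My first close shut above the tube without touching it, so I opened, went lower by feel and gripped again.
- **Button fully out:** no picture shows the button's side of the tube directly. That it is fully out rests on the forces, the firm stop and the red trace; I did not tug the tube back to test it.

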